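# Open the clamp drawer and hold its spring jaw at the index clip

## Robot

A 6-joint arm with a two-finger parallel gripper is mounted at the origin on a cart in front of the work surface, level with it; the furniture and walls round the work are solid. World frame = base frame: x ahead of the robot, y to its left, z up, the work surface at z = 0. Lengths are in m, angles in degrees, forces in N, time in s.
With the tool pointing down it reaches from about 0.4 to 0.825 m from the base axis. Payload 7 kg.
Tool frame: the origin (TCP) lies at the very end of the fingers, on their centre line; the grasp point (between the pads) lies 19 mm behind it (r.hold_point_z is the distance from the TCP to the grasp point, in m); z points along the fingers, y is the line along which they close (so a half turn about z gives the same grasp; the last joint's range is limited). The gripper opens to 88 mm and grips with 3 to 60 N. Pads are 19 mm wide; open, the fingers measure 130 mm over their backs; the gripper's body (78 mm by 193 mm) begins 47 mm behind the grasp point.
Start: joints at [89.502, 20.546, 0.682, 0, -70.136, -16.507], TCP at [0.197, 0.645, 0.227] pointing down, gripper open.
Joint ranges: [-176.03, 176.03], [-82.01, 121.73], [-58.28, 71.71], [-173.87, 95.51], [-174.79, -0.11], [-173.66, 173.66]. Speed limits (degrees/s): [136.94, 136.94, 172.46, 180, 180, 180].

## Interface

Orientations are given as [roll, pitch, yaw] about the fixed x, y, z axes, in that order (R = Rz(yaw) Ry(pitch) Rx(roll)).
In Python, from plant import telemetry, vision, workorder, r gives the robot as it stands.
- The arm moves only by the tool move_arm, never from a script. Its argument "plan" is a list of rows, each a list of 7 numbers: the opening, from -1 (shut) to 1 (fully open), so that 0 is half open, then the shift along the world's x, y, z in m, then the turn, a rotation vector about the world's x, y, z in degrees. In form: [[fingers, dx, dy, dz, ax, ay, az], ...]. A call has 1 to 20 rows; each row shifts and turns the commanded pose from where the row before left it; what a row does not reach is not made up. A row lasts 1/8 s, in which the tool goes at most 62.5 mm and 10.7 degrees, less where a joint would pass 70% of its speed; a pose out of reach is approached as far as the arm can. A call is refused whole if a number of a shift passes 0.0625 or a number of a turn 10.7, either way. A call with a gripper value outside its range is refused whole. The fingers move at their own pace and stop on an object; "force" is the grip in N (left out, the last holds). Time passes only in rows, so rows that do not move let the fingers close. It gives the time, the measured TCP pose, the force, the opening and the grip force at its end, in the units of the state.
- telemetry.get_state(): the state, without advancing time (a new reading comes with each control period).
- vision.capture(name): name is "scene" or "top" or "wrist"; returns a dict with "img" (480x640x3 uint8, red, green, blue), "depth" (480x640 float32, m along the optical axis (not along the pixel's ray), 0 where there is no reading), "intrinsics" (3x3 intrinsics, pixels), "R" (3x3) and "t" (3): a world point X has camera coordinates R X + t. Camera axes: x right, y down, z forward; pixel columns grow to the right and rows downward; lengths in m; the calibration is good to about 2 mm. A picture is of the moment at which its call begins.
- workorder.close_job(): hands the job in; it is judged then, once.
The state is a dict: "time_s": time; "joints": joint angles; "qd": joint speeds; "joint_torque": joint torques, N m; "tcp_pos": TCP position; "eef_rot": TCP orientation; "contact_force": force on the tool from outside, world axes, zero at the start; "moment": the same for the moment, N m; "gripper_width": finger opening in m; "gripper_force": force on a finger pad.
Only numpy, scipy, OpenCV 4.12 (cv2) and the standard library are available. Lean on these libraries where they do the work, as an engineer would, in place of code of your own. Each camera call takes 0.05 s, during which the arm holds its last target. There are 200 camera calls.

## Task

Pull the drawer of the small wooden clamp box, which has a bar handle, fully out to its stop. Then pull the spring jaw inside, which has an upright fin to hold it by, toward the drawer front until its pointer is level with the pointer of the index clip on the drawer's side wall, and keep it there so that I can lay a bangle between the jaws: the program finishes while the gripper still holds the jaw against its spring. Do not push the index clip, and leave the tape roll, the tin and the red pliers where they are.

Things in the scene. Friction and masses are not known exactly. Their poses are not given: they have to be found in the camera images.
- clamp_box: plain wooden box fixed to the table, 190 deep (x) x 126 wide (y) x 83 high (z) mm. Origin: centre of its underside. Its front, with the drawer, faces its own -x; the drawer slides out along -x. Stands on the table at a different place and yaw each time
- clamp_drawer (a joint): drawer opening in m: 0 shut, 0.150 fully out at its stop; may start up to 25 mm ajar. Stays where left (friction about 2 N, no spring). Front panel 126 wide, 12 thick, from 9 to 60 mm above the table; inner floor 16 mm and side walls' tops 34 mm above the table; walls 110 mm apart outside
- drawer_handle (a point): middle of the horizontal steel bar handle on the drawer front, 50 mm above the table, 35 mm in front of the panel's face. Bar along the box's y, 90 mm long, about 10 mm thick, a post at each end. Axes as the box. The box's top is 33 mm higher
- fixed_jaw_face (a point): middle of the top edge of the steel fixed jaw, on the face the spring jaw rests against when shut. Fixed jaw: 12 thick (x), 100 wide (y), top 36 mm above the table, moves with the drawer; with the drawer fully out this face is 55 mm in front of the box's front edge. Axes as the box
- spring_jaw: sliding aluminium jaw across the drawer, 14 (x) x 88 (y) mm. Origin: middle of its top face, 36 mm above the table, level in x with its fin and the dark pointer at its -y end. Axes as the box. Shut, it is 7 mm in front (-x) of fixed_jaw_face; slides up to 55 mm along -x. A spring pulls it shut: 3.0 N when shut, 0.6 N more per 10 mm
- jaw_fin_top (a point): middle of the top of the jaw's upright fin, the handhold, 70 mm above the table. Fin 10 thick (x), 30 wide (y), rising 34 mm above the jaw's top; gripped from above once the drawer is out. Drawer fully out and jaw shut, its centre is 62 mm in front of the box's front edge. Axes as the box
- index_clip: small steel clip, 12 (x) x 8.5 (y) mm, on top of the drawer's -y side wall; its round screw head rises to 41 mm above the table; dark pointer toward the jaw. Friction fit, moves with the drawer, 20 to 42 mm in front of the shut jaw. Origin level in x with its pointer; axes as the box. Jaw at the mark: its origin and the clip's have the same x in the box's frame
- masking_tape: bystander: roll of masking tape lying flat, 103 mm across, 25 mm high; origin at the centre of its underside
- hinged_tin: bystander: shut teal tin box, 64 x 97 x 23 mm; origin at the centre of its underside
- pliers_red: bystander: small pliers with red grips lying flat, 112 x 46 x 10 mm; origin at the centre of its underside

How it is judged:
By the outcome, as a careful person would: the job done as asked, in the order asked, and still so for the second after the job is handed in, while the arm keeps its last pose, push and grip.
It also fails if it takes over 45 s, if anything falls off the work surface, if the arm or the gripper's body presses on something with over 40 N, if the wrist force passes 120 N, or if a joint passes its speed limit or range.

## Working session

There is one attempt and no reset: what is moved stays moved. The work goes in short steps, Python scripts to look and compute and a tool call to move; the robot and the scene stay as the last step left them, time stands still between calls to the robot, and variables do not carry over. Pictures are saved under pics/ and viewed, at most 10 in all, crops included, and the job is handed in when it is done.

Besides the shell and the picture viewer there is one more tool, called after ">>>" by a JSON object that holds its "method" and its "body". move_arm: Moves the arm, as the interface text tells. Its arguments: {"type":"object","properties":{"plan":{"type":"array"},"force":{"type":"number"}},"required":["plan"]}

```bash
mkdir -p pics; ls
cat > h.py <<'E'
import numpy as np, cv2
from plant import telemetry, vision, workorder, r
def cap(n,f=None):
    c=vision.capture(n)
    if f: cv2.imwrite('pics/'+f,c['img'][:,:,::-1])
    return c
def pts(c):
    K=c['intrinsics'];d=c['depth'];v,u=np.mgrid[:480,:640]
    P=np.stack([(u-K[0,2])/K[0,0]*d,(v-K[1,2])/K[1,1]*d,d],-1)
    return (P-c['t'])@c['R']
def ray(c,u,v,z):
    K=c['intrinsics'];R=c['R'];o=-R.T@c['t']
    d=R.T@np.array([(u-K[0,2])/K[0,0],(v-K[1,2])/K[1,1],1.])
    return o+d*(z-o[2])/d[2]
E
python3 - <<'E'
from h import *
a=cap('top','top0.png');b=cap('scene','scene0.png')
np.savez('top0.npz',**a)
s=telemetry.get_state();print(s['time_s'],s['tcp_pos'],s['eef_rot'],s['gripper_width'])
E
```

```text
pics
0.1 [0.19733425 0.64505674 0.22574134] [ 1.79916038e+02 -9.75307037e-03 -1.70101031e+01] 0.0877591337098965
```

View pics/top0.png

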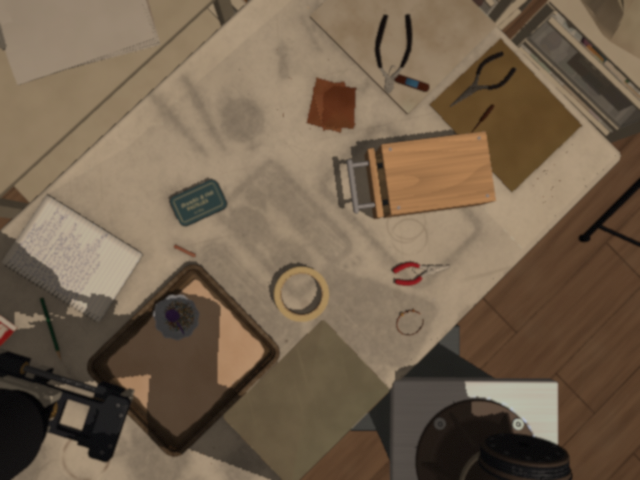

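View pics/scene0.png

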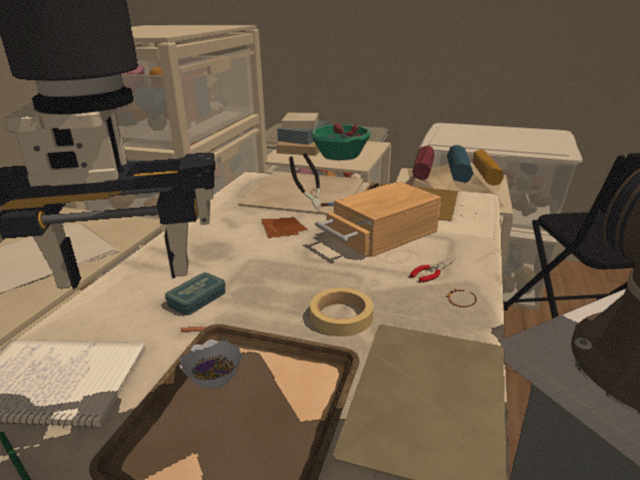

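The top view shows the box top (corners about (383,143), (485,133), (494,202), (387,215)), with the handle at about (347,186). The drawer opens to image left and the path is clear. The tin is at (198,201), the tape at (300,293) and the pliers at (415,272).

Run:
```python
from h import *
a=dict(np.load('top0.npz'))
P=pts(a);d=a['depth']
m=(np.abs(P[...,2]-.083)<.008)
m[:, :360]=0;m[:,510:]=0;m[:120]=0;m[225:]=0
k=cv2.morphologyEx(m.astype(np.uint8),cv2.MORPH_OPEN,np.ones((5,5)))
cs,_=cv2.findContours(k,0,2);c=max(cs,key=cv2.contourArea)
xy=P[k>0][:,:2]
pp=np.array([ray(a,u,v,.083)[:2] for u,v in c[:,0]],np.float32)
print('top rect',cv2.minAreaRect(pp),cv2.boxPoints(cv2.minAreaRect(pp)))
print('z',np.median(P[k>0][:,2]))
for n,u,v,z in [('h1',343,160,.055),('h2',353,210,.055),('hm',348,186,.055),('tape',300,293,.025),('tin',198,201,.023),('pl',415,272,.01)]:
    print(n,ray(a,u,v,z).round(3),P[v,u].round(3))
# handle depth points
m2=(np.abs(P[...,2]-.052)<.008);m2[:,:330]=0;m2[:,362:]=0;m2[:150]=0;m2[225:]=0
print(m2.sum(),P[m2].mean(0),cv2.minAreaRect(P[m2][:,:2].astype(np.float32)))
g=a['img'][140:230,325:405,::-1];cv2.imwrite('pics/c0.png',cv2.resize(g,None,fx=7,fy=6.6,interpolation=2))
```

```text
top rect ((0.5331932306289673, 0.09890663623809814), (0.12627625465393066, 0.19064754247665405), 8.714580535888672) [[ 0.45634127  0.18356372]
 [ 0.48522675 -0.00488286]
 [ 0.6100452   0.01424955]
 [ 0.5811597   0.20269613]]
z 0.08359150893481908
h1 [0.557 0.265 0.055] [0.567 0.261 0.   ]
h2 [0.466 0.246 0.055] [0.466 0.246 0.051]
hm [0.51  0.256 0.055] [0.517 0.251 0.001]
tape [0.313 0.339 0.025] [0.311 0.339 0.002]
tin [0.48  0.531 0.023] [0.48  0.531 0.025]
pl [0.355 0.122 0.01 ] [0.355 0.121 0.008]
375 [0.51358074 0.24624608 0.05474885] ((0.5100846886634827, 0.24474065005779266), (0.09762832522392273, 0.02579478919506073), 0.7541494369506836)
```

View pics/c0.png

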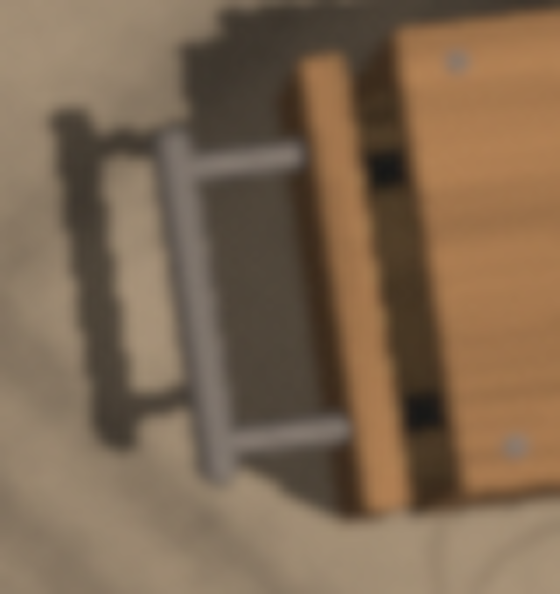

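The crop shows the bar's ends at crop (172,133) and (217,478), so its centre is about pixel (353,186). That puts the handle near (0.510, 0.247), box yaw about -81.3° and the drawer about 8 mm ajar. I'll move above the handle and look with the wrist camera.

>>> {"method": "move_arm", "body": {"plan": [[-0.57,0.0223,-0.0284,-0.002,0,0,1.84],[-0.57,0.0223,-0.0284,-0.002,0,0,1.84],[-0.57,0.0223,-0.0284,-0.002,0,0,1.84],[-0.57,0.0223,-0.0284,-0.002,0,0,1.84],[-0.57,0.0223,-0.0284,-0.002,0,0,1.84],[-0.57,0.0223,-0.0284,-0.002,0,0,1.84],[-0.57,0.0223,-0.0284,-0.002,0,0,1.84],[-0.57,0.0223,-0.0284,-0.002,0,0,1.84],[-0.57,0.0223,-0.0284,-0.002,0,0,1.84],[-0.57,0.0223,-0.0284,-0.002,0,0,1.84],[-0.57,0.0223,-0.0284,-0.002,0,0,1.84],[-0.57,0.0223,-0.0284,-0.002,0,0,1.84],[-0.57,0.0223,-0.0284,-0.002,0,0,1.84],[-0.57,0.0223,-0.0284,-0.002,0,0,1.84],[-0.57,0,0,0,0,0,0],[-0.57,0,0,0,0,0,0]], "force": 30}}

```text
time_s: 2.1
tcp_pos: [0.5095, 0.2477, 0.1983]
eef_rot: [180.0, 0.0, 8.7]
contact_force: [0.0, 1.0, -0.3]
gripper_width: 0.0191
gripper_force: 0.0
```

Run:
```python
from h import *
a=cap('wrist','w1.png');np.savez('w1.npz',**a)
s=telemetry.get_state();print(s['time_s'],s['tcp_pos'],s['eef_rot'],s['gripper_width'])
print(-a['R'].T@a['t'],a['R'])
```

```text
2.15 [0.50929712 0.24815176 0.19843192] [-1.79999134e+02  1.59163514e-02  8.74573972e+00] 0.01887504098298327
[0.58871092 0.259026   0.35555094] [[ 0.15117203 -0.98850602  0.00169134]
 [-0.94473134 -0.14397362  0.29454081]
 [-0.29091186 -0.04612419 -0.95563741]]
```

View pics/w1.png

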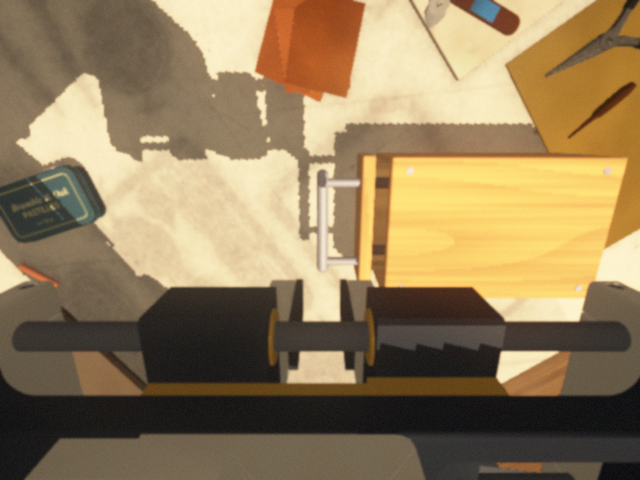

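The wrist view shows the bar upright from (322,172) to (322,268), in line with the middle between the fingers (about 321). The panel runs at columns 358–375.

Run:
```python
from h import *
a=dict(np.load('w1.npz'));P=pts(a)
g=a['img'].astype(int)
for n,u,v,z in [('h1',322,174,.05),('h2',322,266,.05),('pf1',359,158,.06),('pb1',375,158,.06),('pf2',359,275,.06),('bf1',390,158,.083),('bf2',388,294,.083)]:
    print(n,ray(a,u,v,z).round(4),P[v,u].round(4))
m=(np.abs(P[...,2]-.052)<.01);m[:,:310]=0;m[:,334:]=0;m[:165]=0;m[275:]=0
r_=cv2.minAreaRect(P[m][:,:2].astype(np.float32));print(r_,P[m][:,2].max())
```

```text
h1 [0.5571 0.2528 0.05  ] [0.5576 0.2529 0.055 ]
h2 [0.4684 0.2392 0.05  ] [0.4709 0.2396 0.0564]
pf1 [0.5765 0.2234 0.06  ] [0.5752 0.2197 0.0289]
pb1 [0.5786 0.2097 0.06  ] [0.5785 0.2093 0.0579]
pf2 [0.4685 0.2031 0.06  ] [0.4679 0.2029 0.0586]
bf1 [0.5812 0.2017 0.083 ] [0.5809 0.1995 0.0729]
bf2 [0.4635 0.1781 0.083 ] [0.5515 0.2349 0.2745]
((0.5127858519554138, 0.24288426339626312), (0.09948943555355072, 0.015720184892416), 8.474639892578125) 0.05690650341160195
```

>>> {"method": "move_arm", "body": {"plan": [[-0.57,0.003,-0.002,-0.025,0,0,0],[-0.57,0,0,-0.03,0,0,0],[-0.57,0,0,-0.03,0,0,0],[-0.57,0,0,-0.03,0,0,0],[-0.57,0,0,-0.02,0,0,0],[-0.57,0,0,-0.015,0,0,0],[-0.57,0,0,-0.01,0,0,0],[-0.57,0,0,-0.005,0,0,0],[-0.57,0,0,0,0,0,0]]}}

```text
time_s: 3.28
tcp_pos: [0.5127, 0.246, 0.0336]
eef_rot: [180.0, -0.0, 8.8]
contact_force: [-0.4, 0.1, -0.8]
gripper_width: 0.0189
gripper_force: 0.0
```

>>> {"method": "move_arm", "body": {"plan": [[-1,0,0,0,0,0,0],[-1,0,0,0,0,0,0],[-1,0,0,0,0,0,0],[-1,-0.0012,0.008,0,0,0,0],[-1,-0.0024,0.0156,0,0,0,0],[-1,-0.0024,0.0156,0,0,0,0],[-1,-0.0024,0.0156,0,0,0,0],[-1,-0.0024,0.0156,0,0,0,0],[-1,-0.0024,0.0156,0,0,0,0],[-1,-0.0024,0.0156,0,0,0,0],[-1,-0.0024,0.0156,0,0,0,0],[-1,-0.0012,0.008,0,0,0,0],[-1,0,0,0,0,0,0]]}}

```text
time_s: 4.9
tcp_pos: [0.4936, 0.3733, 0.0341]
eef_rot: [-179.9, -0.1, 8.8]
contact_force: [-0.9, 1.6, 4.7]
gripper_width: 0.01
gripper_force: 30.0
```

>>> {"method": "move_arm", "body": {"plan": [[-1,-0.0006,0.004,0,0,0,0],[-1,-0.0006,0.004,0,0,0,0],[-1,-0.0005,0.003,0,0,0,0],[-1,0,0,0,0,0,0]]}}

```text
time_s: 5.4
tcp_pos: [0.4921, 0.3832, 0.0341]
eef_rot: [-180.0, -0.1, 8.8]
contact_force: [1.6, -0.4, 5.7]
gripper_width: 0.01
gripper_force: 30.0
```

>>> {"method": "move_arm", "body": {"plan": [[-1,-0.0005,0.003,0,0,0,0],[-1,0,0,0,0,0,0]]}}

```text
time_s: 5.65
tcp_pos: [0.4917, 0.3861, 0.0341]
eef_rot: [-180.0, -0.1, 8.8]
contact_force: [1.4, -0.8, 5.5]
gripper_width: 0.0096
gripper_force: 30.0
```

>>> {"method": "move_arm", "body": {"plan": [[-1,-0.0004,0.0025,0,0,0,0],[-1,0,0,0,0,0,0]]}}

```text
time_s: 5.9
tcp_pos: [0.4915, 0.387, 0.0341]
eef_rot: [179.9, -0.0, 8.8]
contact_force: [4.8, -5.4, 5.9]
gripper_width: 0.0101
gripper_force: 30.0
```

>>> {"method": "move_arm", "body": {"plan": [[-1,-0.0004,0.0025,0,0,0,0],[-1,0,0,0,0,0,0]]}}

```text
time_s: 6.15
tcp_pos: [0.4914, 0.3871, 0.0341]
eef_rot: [179.7, 0.0, 8.7]
contact_force: [9.3, -13.7, 9.7]
gripper_width: 0.0098
gripper_force: 30.0
```

The stop is reached: force rises with no more travel. Release, rise, and move to a viewing spot short of the jaw.

>>> {"method": "move_arm", "body": {"plan": [[-1,0.0005,-0.0035,0,0,0,0],[-0.57,0,0,0,0,0,0],[-0.57,0,0,0,0,0,0],[-0.57,0,0,0.01,0,0,0],[-0.57,0,0,0.02,0,0,0],[-0.57,0,0,0.03,0,0,0],[-0.57,0,0,0.04,0,0,0],[-0.57,-0.005,-0.02,0.035,0,0,0],[-0.4,-0.01,-0.035,0.02,0,0,0],[-0.4,-0.01,-0.035,0.01,0,0,0],[-0.4,-0.01,-0.035,0,0,0,0],[-0.4,-0.005,-0.01,0,0,0,0],[-0.4,0,0,0,0,0,0],[-0.4,0,0,0,0,0,0]]}}

```text
time_s: 7.9
tcp_pos: [0.4513, 0.2524, 0.1987]
eef_rot: [-180.0, -0.0, 8.8]
contact_force: [0.1, 0.2, -0.5]
gripper_width: 0.0262
gripper_force: 0.0
```

Run:
```python
from h import *
a=cap('wrist','w2.png');np.savez('w2.npz',**a);b=cap('top');np.savez('top2.npz',**b)
s=telemetry.get_state();print(s['time_s'],s['tcp_pos'],s['eef_rot'],s['gripper_width'])
```

```text
8.0 [0.45117696 0.252392   0.19832744] [1.79983341e+02 1.46752118e-02 8.78798331e+00] 0.02650956157069686
```

View pics/w2.png

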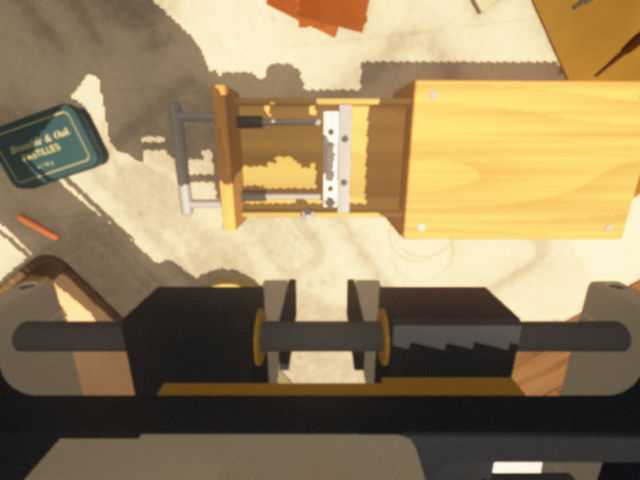

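The drawer is out. The jaw is at about columns 323–338, the fixed jaw at 338–352, and the clip at about (307,214). I'll zoom in.

Run:
```python
from h import *
a=dict(np.load('w2.npz'))
g=a['img'][94:229,270:370,::-1];cv2.imwrite('pics/c2.png',cv2.resize(g[:,:],(440,594),interpolation=2))
```

```text
(no output)
```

View pics/c2.png

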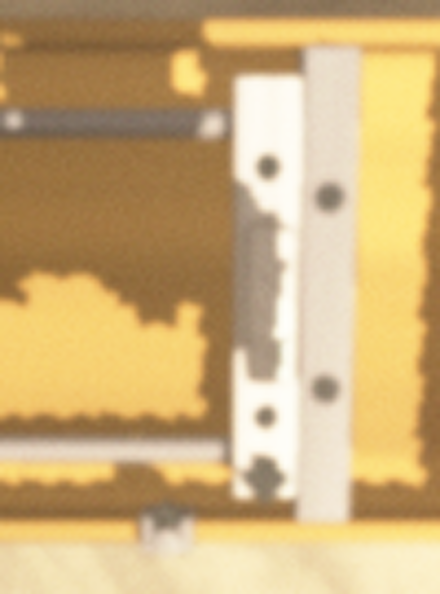

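Crop, scale 4.4: the jaw spans columns 235–302 with its dark pointer at (265,478). The clip spans columns 142–193 with its dark pointer at (167,515).

Run:
```python
from h import *
a=dict(np.load('w2.npz'))
f=lambda u,v,z:ray(a,270+u/4.4-.4,94+v/4.4-.4,z)
u=np.array([-.1516,.9884,0]);u/=np.linalg.norm(u);w=np.array([u[1],-u[0],0])
jw=f(265,478,.036);A=f(268.5,75,.036);B=f(266,498,.036);L=f(235,490,.036);Rr=f(298,490,.036)
c1=f(167,515,.037);c2=f(142,535,.037);c3=f(193,535,.037)
for n,p in dict(jptr=jw,jtop=A,jbot=B,L=L,R=Rr,cptr=c1,cl=c2,cr=c3,fl=f(301,300,.036),).items(): print(n,p[:2].round(4),(p@u).round(4),(p@w).round(4))
print('box front/panel', [ (lambda q:((q@u).round(4),(q@w).round(4)))(ray(a,*k)) for k in [(413,81,.083),(404,237,.083)]])
d=(A-B);print('jaw axis yaw', np.degrees(np.arctan2(d[1],d[0])))
# fin: points between .06 and .08 height
P=pts(a);m=(P[...,2]>.05)&(P[...,2]<.08);m[:,:310]=0;m[:,350:]=0;m[:100]=0;m[200:]=0
print(m.sum());q=P[m]
if len(q): print(q.mean(0),cv2.minAreaRect(q[:,:2].astype(np.float32)),(q@u).min(),(q@u).max())
s=telemetry.get_state()['tcp_pos'];print('tcp',s@u,s@w,s[2])
```

```text
jptr [0.4718 0.2457] 0.1713 0.5036
jtop [0.5544 0.2583] 0.1713 0.5872
jbot [0.4674 0.2447] 0.171 0.4991
L [0.4682 0.2518] 0.1779 0.5009
R [0.4703 0.238 ] 0.1639 0.5009
cptr [0.4605 0.266 ] 0.1931 0.4955
cl [0.4551 0.2708] 0.1987 0.4909
cr [0.4568 0.2596] 0.1873 0.4909
fl [0.5111 0.2442] 0.1639 0.5422
box front/panel [(np.float64(0.1109), np.float64(0.6047)), (np.float64(0.1086), np.float64(0.4823))]
jaw axis yaw 8.89803067552278
431
[0.51122793 0.25150156 0.06877775] ((0.5108758807182312, 0.25139179825782776), (0.0299462229013443, 0.009536524303257465), 9.357733726501465) 0.16611689501551238 0.17579825159994533
tcp 0.18107332535290832 0.4842259972884974 0.198327444342866
```

Fin centre is (0.511, 0.2514), and the clip is 21.8 mm ahead of the jaw pointer along the drawer axis. Go to the fin and grip it.

>>> {"method": "move_arm", "body": {"plan": [[-0.4,0.02,0,0,0,0,0],[-0.4,0.03,-0.001,0,0,0,0],[-0.4,0.0098,0,-0.02,0,0,0],[-0.4,0,0,-0.035,0,0,0],[-0.4,0,0,-0.035,0,0,0],[-0.4,0,0,-0.03,0,0,0],[-0.4,0,0,-0.02,0,0,0],[-0.4,0,0,-0.011,0,0,0],[-0.4,0,0,-0.006,0,0,0],[-0.4,0,0,0,0,0,0],[-1,0,0,0,0,0,0],[-1,0,0,0,0,0,0],[-1,0,0,0,0,0,0],[-1,0,0,0,0,0,0]], "force": 35}}

```text
time_s: 9.75
tcp_pos: [0.5111, 0.2511, 0.0423]
eef_rot: [-180.0, -0.1, 8.8]
contact_force: [-1.4, 0.8, 5.1]
gripper_width: 0.0099
gripper_force: 35.0
```

>>> {"method": "move_arm", "body": {"plan": [[-1,-0.0003,0.0025,0,0,0,0],[-1,-0.0007,0.0045,0,0,0,0],[-1,-0.0007,0.0045,0,0,0,0],[-1,-0.0007,0.0045,0,0,0,0],[-1,-0.0006,0.0035,0,0,0,0],[-1,-0.0003,0.002,0,0,0,0],[-1,0,0,0,0,0,0],[-1,0,0,0,0,0,0]]}}

```text
time_s: 10.75
tcp_pos: [0.508, 0.2714, 0.0423]
eef_rot: [180.0, -0.0, 8.8]
contact_force: [1.1, -4.0, 6.8]
gripper_width: 0.01
gripper_force: 35.0
```

Run:
```python
from h import *
a=cap('wrist','w3.png');np.savez('w3.npz',**a)
b=cap('scene');np.savez('s3.npz',**b);t=cap('top');np.savez('t3.npz',**t)
s=telemetry.get_state();print(s['tcp_pos'],s['contact_force'],s['gripper_width'])
# where jaw/clip would project in each view
for c,n in((a,'w'),(b,'s'),(t,'t')):
  for X in([.4685,.267,.036],[.4605,.266,.037]):
    p=c['intrinsics']@(c['R']@np.array(X)+c['t']);print(n,(p[:2]/p[2]).round(1))
```

```text
[0.50797483 0.27134977 0.04228334] [ 1.63255402 -3.52333809  6.09062129] 0.00952818559177268
w [316.3 353.9]
w [315.9 366.8]
s [332.6 248.2]
s [335.1 249.3]
t [340.6 209.4]
t [341.1 213.7]
```

View pics/w3.png

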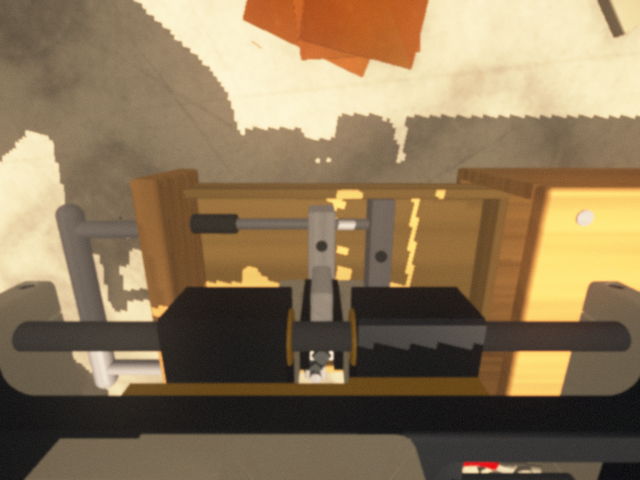

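The jaw is pulled. Between the fingers the jaw pointer shows at about (320,357) and the clip at about (317,372). Crop in closer.

Run:
```python
from h import *
a=dict(np.load('w3.npz'))
cv2.imwrite('pics/c3.png',cv2.resize(a['img'][335:390,290:360,::-1],(700,550),interpolation=2))
```

```text
(no output)
```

View pics/c3.png

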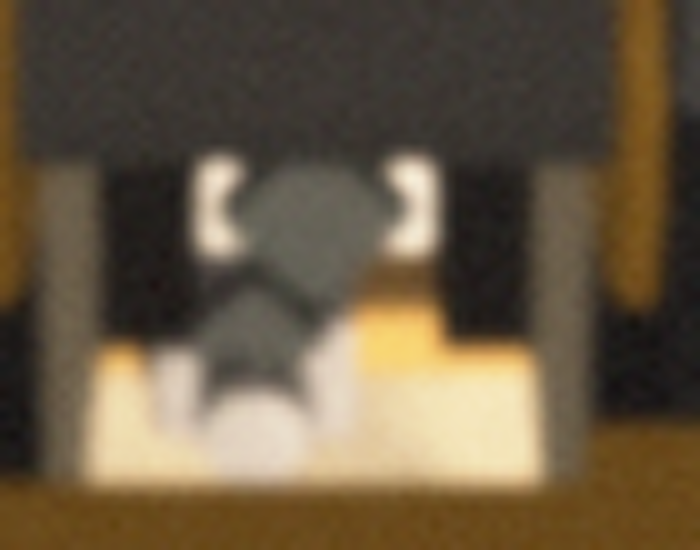

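Crop, scale 10: the jaw pointer's centre is at (318,250), jaw edges at 195 and 440. The clip pointer's centre is at (255,340), clip edges at 155 and 355. The jaw is still short of the mark.

Run:
```python
from h import *
a=dict(np.load('w3.npz'))
f=lambda u,v,z:ray(a,290+u/10-.45,335+v/10-.45,z)
u=np.array([-.1535,.9881,0])
for z in(.036,.037,.039):print(z,f(318,250,z)@u,f(255,340,z)@u,f(255,340,z)[:2], (f(195,240,z)-f(440,240,z))@u)
```

```text
0.036 0.1889766022532518 0.19267584083483935 [0.4584532  0.26621638] 0.014214873563539792
0.037 0.1889790026633496 0.19265563369639802 [0.45923882 0.26631798] 0.01412800070119864
0.039 0.18898380348354515 0.19261521941951532 [0.46081006 0.26652117] 0.013954254976516181
```

>>> {"method": "move_arm", "body": {"plan": [[-1,-0.0003,0.0018,0,0,0,0],[-1,-0.0003,0.0018,0,0,0,0],[-1,0,0,0,0,0,0],[-1,0,0,0,0,0,0]], "force": 50}}

```text
time_s: 11.4
tcp_pos: [0.5074, 0.275, 0.0423]
eef_rot: [180.0, -0.0, 8.8]
contact_force: [1.9, -4.6, 6.5]
gripper_width: 0.0097
gripper_force: 50.0
```

Run:
```python
from h import *
a=cap('wrist');np.savez('w4.npz',**a)
s=telemetry.get_state();print(s['time_s'],s['tcp_pos'],s['contact_force'],s['gripper_width'])
cv2.imwrite('pics/c4.png',cv2.resize(a['img'][335:390,290:360,::-1],(700,550),interpolation=2))
```

```text
11.45 [0.50739153 0.27492436 0.04226463] [ 0.83031239 -4.13467203  6.30828454] 0.009502002270744159
```

View pics/c4.png

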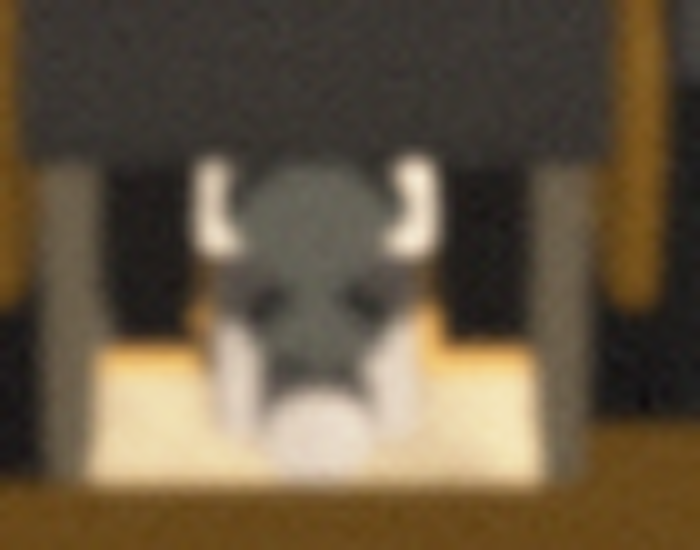

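The two pointers are now in line: the jaw's centre is at column 317, and the clip's centre and screw are at 318. The drawer hasn't moved. Hand in while holding.

```bash
python3 -c "
from plant import workorder
print(workorder.close_job())"
```

```text
the job is handed in; nothing more can be done
None
```

The drawer is fully out at its stop, and the gripper is holding the spring jaw with its pointer level with the index clip's. I didn't push the clip or touch the tape roll, tin or pliers, and the job is handed in at about 11.5 s of the 45 s.

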